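# Heft the sugar tins and hold up the full one

### The job

Three identical closed sugar tins stand about the baking table: one is full, two are part-used. Heft them, stand the two lighter ones upright on the oak tray to go for refilling (set them down, do not drop them), and finish holding the heaviest one up in the gripper, upright, still and a good 10 cm clear of the table. Keep the tins upright throughout and leave the baking tin, cups and tomatoes where they are.

Things in the scene. Friction and masses are not known exactly. Their poses are not given: they have to be found in the camera images.
- tin_a: One of three identical closed metal tins: upright box 92 (own x) x 62 (own y) x 125 (z) mm; the lid (top 18 mm, flush with the sides) stays on. Origin: centre of its underside. Grip across the 62 mm within the top 30 mm. One tin (a different one each run) is full, 0.65 to 0.75 kg in all; two are part-used, 0.28 to 0.42 kg; they look the same and the contents do not shift
- tin_b: One of three identical closed metal tins: upright box 92 (own x) x 62 (own y) x 125 (z) mm; the lid (top 18 mm, flush with the sides) stays on. Origin: centre of its underside. Grip across the 62 mm within the top 30 mm. One tin (a different one each run) is full, 0.65 to 0.75 kg in all; two are part-used, 0.28 to 0.42 kg; they look the same and the contents do not shift
- tin_c: One of three identical closed metal tins: upright box 92 (own x) x 62 (own y) x 125 (z) mm; the lid (top 18 mm, flush with the sides) stays on. Origin: centre of its underside. Grip across the 62 mm within the top 30 mm. One tin (a different one each run) is full, 0.65 to 0.75 kg in all; two are part-used, 0.28 to 0.42 kg; they look the same and the contents do not shift
- tray: Oblong oak tray fixed to the table, left or right of the tins, 220 (own x) x 320 (own y) mm, rim 8 mm thick and 22 mm high, floor 8 mm above the table (inside 204 x 304 mm); a low wire handle on each short end (own +y, -y), up to 41 mm high. Origin: centre of its underside; z up. Two tins fit side by side, e.g. 75 mm either side of its centre along y
- springform: black round springform baking tin, 240 mm across (250 at the foot), 70 mm high, open at the top, with a clasp on its side; origin: centre of its underside. It stands on the side of the tins away from the tray. To be left alone
- cup_large: steel measuring cup, 68 mm across, 38 mm high, with a flat handle 60 mm long along its own +x; origin: centre of its underside. To be left alone
- cup_small: steel measuring cup, 54 mm across, 30 mm high, with a flat handle 55 mm long along its own +x; origin: centre of its underside. To be left alone
- tomato_mid: tomato, 52 mm across, 44 mm high, among the tins; origin: its underside. To be left alone
- tomato_back: tomato, 64 mm across, 54 mm high, behind the tins; origin: its underside. To be left alone
Things that resemble listed ones, but are neither listed nor needed, are in the scene too. What is shaped like the tin_c but orange is not meant.

How it is judged (in metres and radians):
At the end, for the whole second after the job is handed in: the heaviest tin (over 4 N of sugar resting on its floor, nothing under it) is held by the fingers, its underside over 80 mm above the table, within 15 degrees of upright and still; the other two stand upright and still on the tray floor, inside the rim, not touched by the robot (((height (world z) of tin_a above 0.08 m and angle between tin_a's own z axis and vertical below 0.26 rad and linear speed of tin_a below 0.05 m/s and contact force between tin_a_c0 and anything else between 4 and 8 N and contact force between tin_a and the fingers above 2 N and contact force between tin_a and tray below 0.3 N and (x of tin_b in the frame of tray between -0.095 and 0.095 m and y of tin_b in the frame of tray between -0.145 and 0.145 m and z of tin_b in the frame of tray between 0 and 0.014 m and angle between tin_b's own z axis and vertical below 0.1 rad and linear speed of tin_b below 0.03 m/s and contact force between tin_b and the arm below 0.3 N and contact force between tin_b and the fingers below 0.3 N) and (x of tin_c in the frame of tray between -0.095 and 0.095 m and y of tin_c in the frame of tray between -0.145 and 0.145 m and z of tin_c in the frame of tray between 0 and 0.014 m and angle between tin_c's own z axis and vertical below 0.1 rad and linear speed of tin_c below 0.03 m/s and contact force between tin_c and the arm below 0.3 N and contact force between tin_c and the fingers below 0.3 N)) or (height (world z) of tin_b above 0.08 m and angle between tin_b's own z axis and vertical below 0.26 rad and linear speed of tin_b below 0.05 m/s and contact force between tin_b_c0 and anything else between 4 and 8 N and contact force between tin_b and the fingers above 2 N and contact force between tin_b and tray below 0.3 N and (x of tin_a in the frame of tray between -0.095 and 0.095 m and y of tin_a in the frame of tray between -0.145 and 0.145 m and z of tin_a in the frame of tray between 0 and 0.014 m and angle between tin_a's own z axis and vertical below 0.1 rad and linear speed of tin_a below 0.03 m/s and contact force between tin_a and the arm below 0.3 N and contact force between tin_a and the fingers below 0.3 N) and (x of tin_c in the frame of tray between -0.095 and 0.095 m and y of tin_c in the frame of tray between -0.145 and 0.145 m and z of tin_c in the frame of tray between 0 and 0.014 m and angle between tin_c's own z axis and vertical below 0.1 rad and linear speed of tin_c below 0.03 m/s and contact force between tin_c and the arm below 0.3 N and contact force between tin_c and the fingers below 0.3 N)) or (height (world z) of tin_c above 0.08 m and angle between tin_c's own z axis and vertical below 0.26 rad and linear speed of tin_c below 0.05 m/s and contact force between tin_c_c0 and anything else between 4 and 8 N and contact force between tin_c and the fingers above 2 N and contact force between tin_c and tray below 0.3 N and (x of tin_a in the frame of tray between -0.095 and 0.095 m and y of tin_a in the frame of tray between -0.145 and 0.145 m and z of tin_a in the frame of tray between 0 and 0.014 m and angle between tin_a's own z axis and vertical below 0.1 rad and linear speed of tin_a below 0.03 m/s and contact force between tin_a and the arm below 0.3 N and contact force between tin_a and the fingers below 0.3 N) and (x of tin_b in the frame of tray between -0.095 and 0.095 m and y of tin_b in the frame of tray between -0.145 and 0.145 m and z of tin_b in the frame of tray between 0 and 0.014 m and angle between tin_b's own z axis and vertical below 0.1 rad and linear speed of tin_b below 0.03 m/s and contact force between tin_b and the arm below 0.3 N and contact force between tin_b and the fingers below 0.3 N)))); the arm keeps its last pose, push and grip.
It fails at once if a tin is dropped (falls faster than 0.6 m/s out of the gripper) ((linear speed of tin_a above 0.6 m/s and contact force between tin_a and the fingers below 0.05 N) or (linear speed of tin_b above 0.6 m/s and contact force between tin_b and the fingers below 0.05 N) or (linear speed of tin_c above 0.6 m/s and contact force between tin_c and the fingers below 0.05 N)).
It fails at once if a tin is tipped by more than 35 degrees (angle between any of tin_a, tin_b, tin_c's own z axis and vertical above 0.61 rad).
It fails at once if a baking tin, cup or tomato is moved by more than 40 mm or tipped (distance of any of springform, cup_large, cup_small, tomato_mid, tomato_back from where it was at the start of the episode above 0.04 m or angle between any of springform, cup_large, cup_small, tomato_mid, tomato_back's own z axis and vertical above 0.5 rad).
It also fails if it takes over 70 s, if anything falls off the work surface, if the arm or the gripper's body presses on something with over 40 N, if the wrist force passes 120 N, or if a joint passes its speed limit or range.

### The arm

A 6-joint arm with a two-finger parallel gripper is mounted at the origin on the work surface. World frame = base frame: x ahead of the robot, y to its left, z up, the work surface at z = 0. Lengths are in m, angles in degrees, forces in N, time in s.
With the tool pointing down it reaches from about 0.4 to 0.825 m from the base axis. Payload 7 kg.
Tool frame: the origin (TCP) lies at the centre of the arm's flange, where the gripper is bolted on; the fingertips stand 178 mm ahead of it and the grasp point (between the pads) lies 159 mm ahead of it (tip_reach is the distance from the TCP to the fingertips, in m); z points along the fingers, y is the line along which they close (so a half turn about z gives the same grasp; the last joint's range is limited). The gripper opens to 88 mm and grips with 3 to 60 N. Pads are 19 mm wide; open, the fingers measure 130 mm over their backs; the gripper's body (78 mm by 193 mm) begins 47 mm behind the grasp point.
Start: joints at [-54.54, 20.546, 0.682, 0, -70.136, -16.507], TCP at [0.219, -0.638, 0.405] pointing down, gripper open.
Joint ranges: [-176.03, 176.03], [-82.01, 121.73], [-58.28, 71.71], [-173.87, 95.51], [-174.79, -0.11], [-173.66, 173.66]. Speed limits (degrees/s): [136.94, 136.94, 172.46, 180, 180, 180].

### API

Orientations are given as [roll, pitch, yaw] about the fixed x, y, z axes, in that order (R = Rz(yaw) Ry(pitch) Rx(roll)).
In Python, from plant import * gives the robot as it stands.
- The arm moves only by the shell command python3 -m handwheel 'ROWS'. ROWS is JSON, a list of rows, each a list of 7 numbers: the opening, from -1 (shut) to 1 (fully open), then the shift along the tool's x, y, z as a fraction of full scale, then the turn, a rotation vector about the tool's x, y, z as a fraction of full scale. A call has 1 to 5 rows; each row shifts and turns the commanded pose from where the row before left it, along the tool's axes as they then stand; what a row does not reach is not made up. Full scale, the value 1, is 0.025 m for a shift and 6 degrees for a turn. A row lasts 1/8 s, in which the tool goes at most 62.5 mm and 10.7 degrees, less where a joint would pass 70% of its speed; a pose out of reach is approached as far as the arm can. A call with a number of a shift or a turn outside -1 to 1 is refused whole. A call with a gripper value outside its range is refused whole. The fingers move at their own pace and stop on an object; the grip force is fixed at half the most. Time passes only in rows, so rows that do not move let the fingers close. It gives the time, the measured TCP pose, the force, the opening and the grip force at its end, in the units of the state.
- get_obs(): the state, without advancing time (a new reading comes with each control period).
- snapshot(name): name is "side" or "top"; returns a dict with "color" (400x640x3 uint8, red, green, blue), "fx", "fy", "cx", "cy" (pixels), "R" (3x3) and "t" (3): a world point X has camera coordinates R X + t. Camera axes: x right, y down, z forward; pixel columns grow to the right and rows downward; lengths in m; the calibration is good to about 2 mm. A picture is of the moment at which its call begins. There is no depth.
- close_job(): hands the job in; it is judged then, once.
The state is a dict: "clock": time; "joint_pos": joint angles; "qvel": joint speeds; "tau": joint torques, N m; "tool_pos": TCP position; "orientation": TCP orientation; "force": force on the tool from outside, world axes, zero at the start; "moment": the same for the moment, N m; "opening": finger opening in m; "gripper_force": force on a finger pad.
Only numpy, scipy, OpenCV 4.12 (cv2) and the standard library are available. Lean on these libraries where they do the work, as an engineer would, in place of code of your own. Each camera call takes 0.05 s, during which the arm holds its last target. There are 200 camera calls.

## Working session

There is one attempt and no reset: what is moved stays moved. The work goes in short steps, Python scripts to look and compute and a shell command to move; the robot and the scene stay as the last step left them, time stands still between calls to the robot, and variables do not carry over. Pictures are saved under pics/ and viewed, at most 10 in all, crops included, and the job is handed in when it is done.

```bash
mkdir -p pics; ls; python3 - <<'E'
from plant import *
import cv2
o=get_obs();print(o)
for n in("top","side"):
    s=snapshot(n);cv2.imwrite(f"pics/{n}0.png",s["color"][:,:,::-1])
    print(n,s["fx"],s["cx"],s["cy"],s["R"],s["t"])
E
```

```text
pics
{'clock': 0.0, 'joint_pos': array([-5.45395047e+01,  2.05896289e+01,  6.34478022e-01, -1.79993217e-02,
       -7.01352632e+01, -1.65068166e+01]), 'qvel': array([ 0.12977202,  0.05239585,  0.01668989, -0.10605479,  0.0363173 ,
       -0.0719178 ]), 'tau': array([ 4.10064797e-05, -5.82729757e+01,  2.93056798e+01,  6.99726015e+00,
        7.00436009e-03, -1.58500002e-04]), 'tool_pos': array([ 0.21917289, -0.63822479,  0.40375486]), 'orientation': array([ 1.79908504e+02, -9.46818817e-03, -1.61052443e+02]), 'force': array([0.36486026, 0.13867324, 0.15658379]), 'moment': array([-0.03080157, -0.04966356, -0.06762201]), 'gripper_force': 0.0, 'opening': 0.08799836008313262}
top 416.21272442018414 318.82301339845026 199.79314235564627 [[-0.02047494 -0.99974185 -0.00984954]
 [-0.99725921  0.02112268 -0.07090767]
 [ 0.07109742  0.00837072 -0.99743425]] [-0.00506262  0.55387817  1.20143798]
side 394.03954041925715 315.3964914841959 202.22699179253777 [[-0.99588295 -0.08991455 -0.01151168]
 [-0.06206506  0.76889706 -0.63635308]
 [ 0.06606869 -0.63301871 -0.77131203]] [0.53242223 0.07573892 1.15718438]
```

View pics/top0.png

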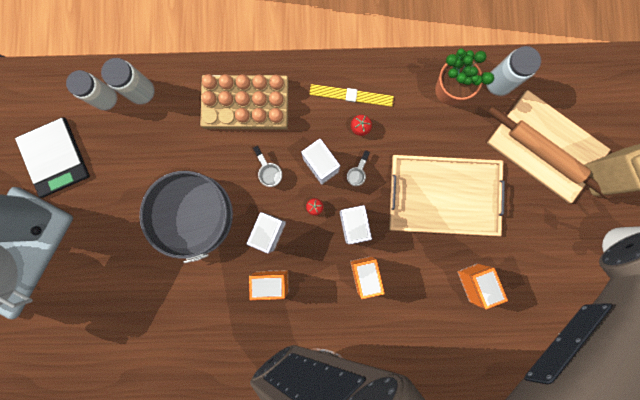

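View pics/side0.png

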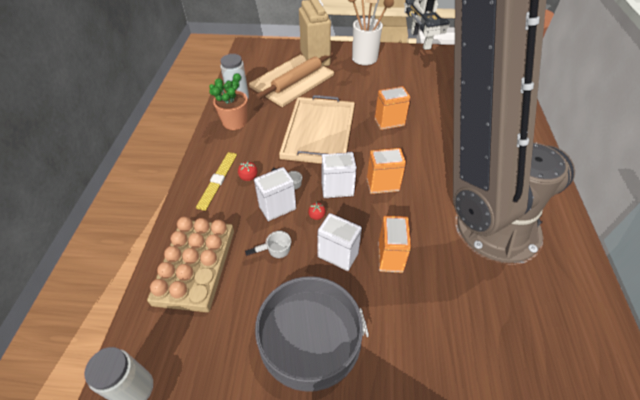

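The top view shows white tins at about (321,160), (266,232) and (356,225), with the oak tray at (447,195). Orange look-alikes stand at (267,287), (369,279) and (484,288). The second plain board, at (550,145), has a rolling pin on it. The three white boxes fit the description because orange ones are excluded, and the rimmed board with wire handles is the tray. I'll confirm this in one crop while measuring.

```bash
cat > h.py <<'E'
from plant import *
import cv2, numpy as np
def ray(s,u,v):
    R=np.array(s["R"]);c=-R.T@np.array(s["t"])
    d=R.T@np.array([(u-s["cx"])/s["fx"],(v-s["cy"])/s["fy"],1]);return c,d
def onz(s,u,v,z):
    c,d=ray(s,u,v);return c+d*(z-c[2])/d[2]
def tri(s1,p1,s2,p2):
    c1,d1=ray(s1,*p1);c2,d2=ray(s2,*p2)
    k=np.linalg.lstsq(np.c_[d1,-d2],c2-c1,rcond=None)[0]
    a,b=c1+k[0]*d1,c2+k[1]*d2;return (a+b)/2,np.linalg.norm(a-b)
def proj(s,X):
    p=np.array(s["R"])@X+np.array(s["t"]);return s["fx"]*p[0]/p[2]+s["cx"],s["fy"]*p[1]/p[2]+s["cy"]
def white(s,thr):
    h=cv2.cvtColor(s["color"],cv2.COLOR_RGB2HSV)
    m=((h[...,1]<40)&(h[...,2]>thr)).astype(np.uint8)*255
    return m
def blobs(m,lo=150,hi=4000):
    cs,_=cv2.findContours(m,cv2.RETR_EXTERNAL,cv2.CHAIN_APPROX_NONE)
    return [c for c in cs if lo<cv2.contourArea(c)<hi]
E
python3 - <<'E'
from h import *
T=snapshot("top");S=snapshot("side")
print("cam",ray(T,0,0)[0],ray(S,0,0)[0])
a=cv2.resize(T["color"][130:310,230:520],None,fx=2.7,fy=2.7,interpolation=cv2.INTER_CUBIC)
b=cv2.resize(S["color"][90:280,230:420],None,fx=1.55,fy=1.55)
W=np.zeros((600,800,3),np.uint8)
a=cv2.resize(a,(500,310));b=cv2.resize(S["color"][90:280,230:430],(800-500,285))
W[:310,:500]=a;W[:285,500:]=b
a2=cv2.resize(T["color"][130:260,240:380],(310,288),interpolation=cv2.INTER_NEAREST);W[312:600,:310]=a2
cv2.imwrite("pics/crop.png",W[:,:,::-1])
for s,n in((T,"top"),(S,"side")):
    for thr in (150,200,225):
        for c in blobs(white(s,thr)):
            r=cv2.minAreaRect(c)
            if (n=="top" and 235<r[0][0]<400 and 130<r[0][1]<310) or (n=="side" and 230<r[0][0]<420 and 80<r[0][1]<280): print(n,thr,np.round(r[0],1),np.round(r[1],1),round(r[2],1),cv2.contourArea(c))
E
```

```text
cam [ 0.46683731 -0.0268176   1.23757974] [0.4584773  0.72215643 0.946876  ]
top 150 [266. 287.] [18. 28.] 90.0 473.5
top 150 [368.2 278.7] [29.6 17.9] 76.0 486.0
top 150 [264.1 232.4] [24.4 35.8] 23.2 812.5
top 150 [355.  224.5] [35.5 26.1] 78.7 862.5
top 150 [355.2 177.5] [18.  14.5] 28.6 160.5
top 150 [269.5 170. ] [32. 23.] 90.0 464.5
top 150 [320.  160.4] [37.8 26.5] 54.0 871.0
top 200 [266. 287.] [18. 28.] 90.0 473.5
top 200 [368.2 278.7] [29.6 17.9] 76.0 486.0
top 200 [263.9 232.2] [23.9 34.9] 23.2 774.0
top 200 [355.3 224.5] [35.  25.3] 78.1 818.0
top 200 [319.9 158.8] [34.4 24.9] 54.5 777.5
top 225 [266. 287.] [18. 28.] 90.0 472.5
top 225 [368.2 278.7] [29.6 17.9] 76.0 486.0
top 225 [263.9 232.2] [23.5 34.5] 23.2 759.0
top 225 [355.5 224.3] [34.5 24.7] 78.7 757.0
top 225 [320.1 158.5] [34.1 23.7] 54.0 761.0
side 150 [273.4 242.3] [32.1 26.6] 16.7 533.0
side 150 [396.5 231. ] [24. 19.] 90.0 413.5
side 150 [337.6 240.8] [45.5 45.4] 25.5 1715.0
side 150 [279.7 191.7] [44.6 49. ] 68.2 1582.0
side 150 [338.5 174.6] [44.5 33.7] 88.0 1359.5
side 150 [387.4 156.3] [11.1 26.5] 84.8 249.0
side 200 [396.5 231. ] [24. 19.] 90.0 412.5
side 200 [336.6 240.8] [42.4 44.8] 23.2 1458.0
side 200 [276. 193.] [43.1 39.4] 68.2 1379.0
side 200 [338.9 174.3] [43.  32.8] 87.9 1260.0
side 200 [387.4 156.3] [11.1 26.5] 84.8 249.0
side 225 [332.9 252.3] [38.8 18.1] 24.8 541.5
side 225 [338.5 230.1] [36.4 22.7] 24.4 295.0
side 225 [339. 184.] [22. 30.] 90.0 588.0
side 225 [273.4 180.4] [17.  34.6] 67.6 177.0
side 225 [338.1 162. ] [18.5 31.4] 85.9 197.0
```

View pics/crop.png

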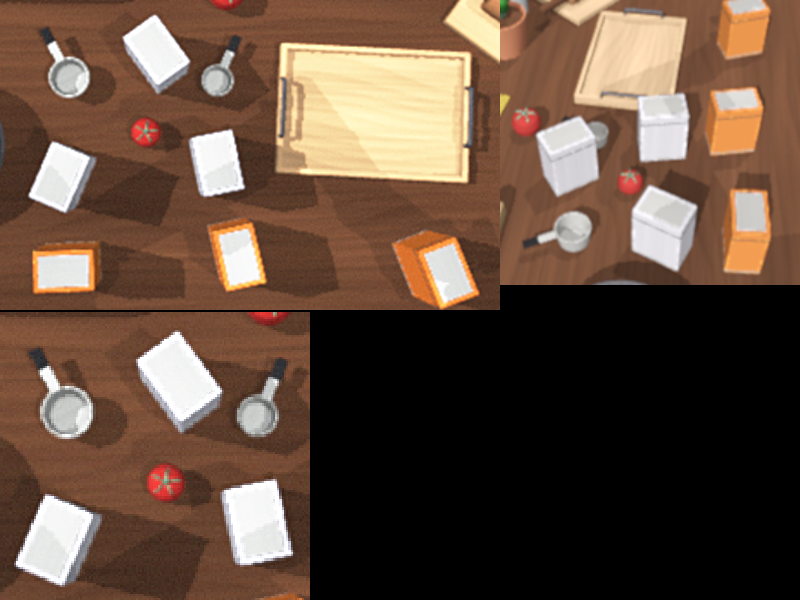

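The crop confirms three white closed tins, none of them orange, around the tomato. The rimmed tray with two wire handles sits at the right. Next I'll triangulate them.

```bash
cat >> h.py <<'E'
def lids(T):
    out=[]
    for c in blobs(white(T,225),500,1200):
        r=cv2.minAreaRect(c)
        if max(r[1])<30 : continue
        out.append((r,cv2.boxPoints(r)))
    return out
def lidpose(T,box,z):
    P=np.array([onz(T,u,v,z)[:2] for u,v in box]);e1=P[1]-P[0];e2=P[2]-P[1]
    L=e1 if np.hypot(*e1)>np.hypot(*e2) else e2
    return P.mean(0),np.degrees(np.arctan2(L[1],L[0]))%180,np.hypot(*e1),np.hypot(*e2)
def plan(xy,z,yaw,sweep=True):
    """rows from the present pose: turn first, then shifts in tool axes (units of full scale)"""
    o=get_obs();p=o["tool_pos"];y0=o["orientation"][2]
    d=(yaw-y0+90)%180-90 if sweep else yaw-y0
    y=np.radians(y0+d);D=np.array([xy[0]-p[0],xy[1]-p[1]])
    print("pose",p.round(4),"rpy",o["orientation"].round(1),"F",o["force"].round(2),"open",round(o["opening"],4),"t",o["clock"])
    print("turn z units %.2f  then x %.2f y %.2f z %.2f"%(-d/6,D@[np.cos(y),np.sin(y)]/.025,D@[np.sin(y),-np.cos(y)]/.025,(p[2]-z)/.025))
E
python3 - <<'E'
from h import *
T=snapshot("top");S=snapshot("side")
sp={"A":(273.4,180.4),"B":(338.5,230.1),"C":(338.1,162)}
for r,b in lids(T):
    u,v=r[0]
    n="A" if v<190 else "B" if u<300 else "C"
    if not(240<u<380 and v<260): continue
    X,e=tri(T,r[0],S,sp[n]);print(n,np.round(r[0],1),"tri",X.round(3),round(e,4),*[np.round(q,4) for q in lidpose(T,b,.125)])
for s,(x0,x1,y0,y1) in((T,(380,512,145,245)),(S,(270,365,90,170))):
    h=cv2.cvtColor(s["color"],cv2.COLOR_RGB2HSV)
    m=((h[...,0]>8)&(h[...,0]<35)&(h[...,1]>40)&(h[...,2]>125)).astype(np.uint8)*255
    k=np.zeros_like(m);k[y0:y1,x0:x1]=m[y0:y1,x0:x1]
    c=max(cv2.findContours(k,0,1)[0],key=cv2.contourArea)
    r=cv2.minAreaRect(c);print(r,cv2.approxPolyDP(cv2.convexHull(c),5,True)[:,0].tolist())
    if s is T: print("tray",[np.round(q,3) for q in lidpose(T,cv2.boxPoints(r),.022)])
E
```

```text
B [263.9 232.2] tri [0.462 0.132 0.121] 0.0009 [0.4628 0.1309] 156.0934 0.0917 0.0631
C [355.8 224.1] tri [ 0.478 -0.115  0.121] 0.003 [ 0.4791 -0.1148] 9.6801 0.064 0.0913
A [320.1 158.5] tri [ 0.656 -0.023  0.124] 0.0026 [ 0.6578 -0.0232] 34.8045 0.0643 0.0929
((450.3431091308594, 188.26429748535156), (120.1873779296875, 91.5039291381836), 2.385944128036499) [[511, 145], [500, 236], [390, 229], [393, 154]]
tray [array([ 0.58 , -0.402]), np.float64(86.283), np.float64(0.27), np.float64(0.353)]
((317.0, 129.5), (79.0, 94.0), 90.0) [[364, 90], [346, 152], [321, 163], [270, 169], [271, 92]]
```

Lid heights come out at about 0.121–0.124 m, which agrees with the stated 125 mm. The tray mask ran into the second board, so I'll use the tray corners read from the crop.

```bash
python3 - <<'E'
from h import *
T=snapshot("top");S=snapshot("side")
for a,b in (((502.6,160),(291.3,97.3)),((500.9,235.7),(355.3,100.7)),((393,155),(279.3,158))): print(tri(T,a,S,b))
P=np.array([onz(T,*p,.022)[:2] for p in((393,155),(502.6,160),(500.9,235.7),(390,230))])
c=P.mean(0);ey=(P[0]+P[3]-P[1]-P[2])/2;L=np.hypot(*ey);ey/=L;print(P.round(3),c.round(3),L,"long axis",np.degrees(np.arctan2(ey[1],ey[0])))
for s in(.075,-.075): print("place",(c+s*ey).round(3))
print("C");plan((.479,-.115),.35,9.7)
E
```

```text
(array([ 0.66925982, -0.55829316,  0.02140402]), np.float64(0.019901772121222138))
(array([ 0.43433403, -0.53634216,  0.03538346]), np.float64(0.00800307775445398))
(array([ 6.83059414e-01, -2.41699419e-01, -1.94184667e-04]), np.float64(0.0038512531437020275))
[[ 0.681 -0.238]
 [ 0.659 -0.558]
 [ 0.438 -0.542]
 [ 0.461 -0.222]] [ 0.56 -0.39] 0.3211972734086479 long axis 85.98345790401468
place [ 0.565 -0.315]
place [ 0.555 -0.465]
C
pose [ 0.2192 -0.6384  0.4045] rpy [ 180.   -0. -161.] F [ 0.14 -0.45  0.23] open 0.0878 t 0.4
turn z units 1.54  then x -13.77 y 18.88 z 2.18
```

```bash

python3 -m handwheel '[[1,0,0,0,0,0,0.77],[1,0,0,0,0,0,0.77],[1,-0.69,0.944,0,0,0,0],[1,-0.69,0.944,0,0,0,0],[1,-0.69,0.944,0,0,0,0]]' | tail -c 300
python3 -m handwheel '[[1,-0.69,0.944,0,0,0,0],[1,-0.69,0.944,0,0,0,0],[1,-0.69,0.944,0,0,0,0],[1,-0.69,0.944,0,0,0,0],[1,-0.69,0.944,0,0,0,0]]' >/dev/null
python3 -m handwheel '[[1,-0.69,0.944,0.2,0,0,0],[1,-0.69,0.944,0.2,0,0,0],[1,-0.69,0.944,0.2,0,0,0],[1,-0.69,0.944,0.2,0,0,0],[1,-0.69,0.944,0.2,0,0,0]]' >/dev/null
python3 -m handwheel '[[1,-0.69,0.944,0.2,0,0,0],[1,-0.69,0.944,0.2,0,0,0],[1,-0.69,0.944,0.2,0,0,0],[1,-0.69,0.944,0.2,0,0,0],[1,-0.69,0.944,0.2,0,0,0]]' >/dev/null
python3 -m handwheel '[[1,0,0,0,0,0,0],[1,0,0,0,0,0,0]]'
python3 -c "
from h import *
plan((.479,-.115),.269,9.7)"
```

```text
clock: 1.02
tool_pos: [0.2585, -0.5591, 0.4046]
orientation: [180.0, -0.0, -170.3]
force: [-0.0, 0.4, -0.4]
opening: 0.088
gripper_force: 0.0
clock: 3.15
tool_pos: [0.4535, -0.1674, 0.3548]
orientation: [-180.0, 0.0, -170.3]
force: [0.0, -0.5, 1.1]
opening: 0.0876
gripper_force: 0.0
pose [ 0.4535 -0.1674  0.3548] rpy [-180.     0.  -170.3] F [ 0.04 -0.48  1.13] open 0.0876 t 3.15
turn z units 0.01  then x -1.36 y 1.89 z 3.43
```

```bash

python3 -m handwheel '[[1,-0.68,0.945,0,0,0,0],[1,-0.68,0.945,0,0,0,0],[1,0,0,0,0,0,0],[1,0,0,0.9,0,0,0],[1,0,0,0.9,0,0,0]]' 
python3 -m handwheel '[[1,0,0,0.85,0,0,0],[1,0,0,0.75,0,0,0],[1,0,0,0,0,0,0],[-1,0,0,0,0,0,0],[-1,0,0,0,0,0,0]]'
python3 -m handwheel '[[-1,0,0,0,0,0,0],[-1,0,0,0,0,0,0],[-1,0,0,0,0,0,0]]'
python3 -m handwheel '[[-1,0,0,-0.4,0,0,0],[-1,0,0,-0.8,0,0,0],[-1,0,0,-0.8,0,0,0],[-1,0,0,0,0,0,0],[-1,0,0,0,0,0,0]]'
python3 -m handwheel '[[-1,0,0,0,0,0,0],[-1,0,0,0,0,0,0]]'
```

```text
clock: 3.78
tool_pos: [0.4787, -0.1159, 0.3095]
orientation: [-180.0, 0.1, -170.3]
force: [0.1, 1.0, -0.1]
opening: 0.0878
gripper_force: 0.0
clock: 4.4
tool_pos: [0.4793, -0.1152, 0.2706]
orientation: [-180.0, 0.1, -170.3]
force: [-0.5, 1.0, 0.1]
opening: 0.0727
gripper_force: 0.0
clock: 4.78
tool_pos: [0.4793, -0.115, 0.2703]
orientation: [-180.0, 0.0, -170.3]
force: [-0.5, -0.7, 6.1]
opening: 0.0617
gripper_force: 30.0
clock: 5.4
tool_pos: [0.4785, -0.1149, 0.3187]
orientation: [180.0, -0.1, -170.3]
force: [-0.8, -0.8, -6.6]
opening: 0.062
gripper_force: 30.0
clock: 5.65
tool_pos: [0.4789, -0.115, 0.3189]
orientation: [180.0, -0.1, -170.3]
force: [0.2, 0.0, -6.5]
opening: 0.062
gripper_force: 30.0
```

Tin C weighs about 6.5 N, so it is likely the full one. I'll set it back where it stood and move on to tin A.

```bash

python3 -m handwheel '[[-1,0,0,0.7,0,0,0],[-1,0,0,0.7,0,0,0],[-1,0,0,0.3,0,0,0],[-1,0,0,0.23,0,0,0],[-1,0,0,0,0,0,0]]'
python3 -m handwheel '[[1,0,0,0,0,0,0],[1,0,0,0,0,0,0],[1,0,0,0,0,0,0],[1,0,0,-1,0,0,0],[1,0,0,-1,0,0,0]]'
python3 -m handwheel '[[1,0,0,-1,0,0,0],[1,0,0,-1,0,0,0],[1,0,0,0,0,0,0]]'
python3 -c "
from h import *
plan((.658,-.023),.27,34.8)"
```

```text
clock: 6.28
tool_pos: [0.4792, -0.115, 0.2713]
orientation: [-180.0, -0.0, -170.3]
force: [-0.0, 0.1, -6.3]
opening: 0.0618
gripper_force: 30.0
clock: 6.9
tool_pos: [0.4792, -0.115, 0.3222]
orientation: [-180.0, -0.0, -170.3]
force: [1.0, 0.3, 0.7]
opening: 0.0876
gripper_force: 0.0
clock: 7.28
tool_pos: [0.4797, -0.115, 0.3738]
orientation: [-180.0, 0.3, -170.3]
force: [0.2, -0.5, 0.3]
opening: 0.088
gripper_force: 0.0
pose [ 0.4797 -0.115   0.3738] rpy [-180.     0.3 -170.3] F [ 0.15 -0.49  0.26] open 0.088 t 7.275
turn z units -4.18  then x -7.96 y -1.05 z 4.15
```

```bash

python3 -m handwheel '[[1,0,0,0,0,0,-0.84],[1,0,0,0,0,0,-0.84],[1,0,0,0,0,0,-0.84],[1,0,0,0,0,0,-0.84],[1,0,0,0,0,0,-0.82]]' >/dev/null
python3 -m handwheel '[[1,-0.88,-0.117,0,0,0,0],[1,-0.88,-0.117,0,0,0,0],[1,-0.88,-0.117,0,0,0,0],[1,-0.88,-0.117,0,0,0,0],[1,-0.88,-0.117,0,0,0,0]]' >/dev/null
python3 -m handwheel '[[1,-0.88,-0.117,0,0,0,0],[1,-0.88,-0.117,0,0,0,0],[1,-0.9,-0.117,0,0,0,0],[1,-0.9,-0.117,0,0,0,0],[1,0,0,0,0,0,0]]' >/dev/null
python3 -m handwheel '[[1,0,0,0.9,0,0,0],[1,0,0,0,0,0,0]]'
python3 -c "
from h import *
plan((.658,-.023),.27,34.8)
s=snapshot('side');cv2.imwrite('pics/a.png',cv2.resize(s['color'][90:290,200:460],None,fx=2,fy=2)[:,:,::-1])"
```

```text
clock: 9.4
tool_pos: [0.6571, -0.0229, 0.3469]
orientation: [179.9, -0.2, -145.2]
force: [0.1, -0.6, 0.4]
opening: 0.0876
gripper_force: 0.0
pose [ 0.6571 -0.0229  0.3469] rpy [ 179.9   -0.2 -145.2] F [ 0.09 -0.56  0.42] open 0.0876 t 9.4
turn z units -0.00  then x -0.03 y -0.02 z 3.07
```

View pics/a.png

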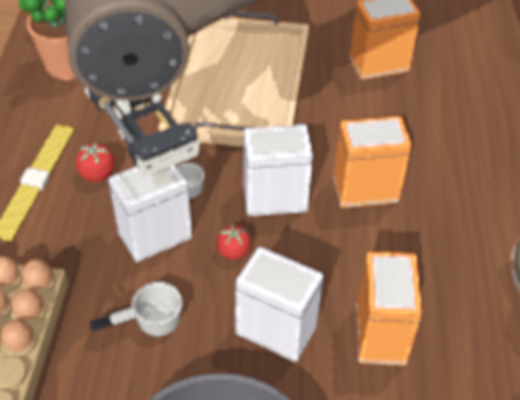

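The gripper is lined up above tin A (crop ~(150,185)), and tins B and C stand upright. Now I'll descend, grip and lift 150 mm.

```bash

python3 -m handwheel '[[1,0,0,0.9,0,0,0],[1,0,0,0.9,0,0,0],[1,0,0,0.75,0,0,0],[1,0,0,0.5,0,0,0],[-1,0,0,0,0,0,0]]' 
python3 -m handwheel '[[-1,0,0,0,0,0,0],[-1,0,0,0,0,0,0],[-1,0,0,0,0,0,0],[-1,0,0,0,0,0,0]]'
python3 -m handwheel '[[-1,0,0,-0.4,0,0,0],[-1,0,0,-0.8,0,0,0],[-1,0,0,-0.9,0,0,0],[-1,0,0,-0.9,0,0,0],[-1,0,0,-0.9,0,0,0]]'
python3 -m handwheel '[[-1,0,0,-0.9,0,0,0],[-1,0,0,-0.8,0,0,0],[-1,0,0,-0.4,0,0,0],[-1,0,0,0,0,0,0],[-1,0,0,0,0,0,0]]'
python3 -c "
from h import *
plan((.565,-.315),.43,-4)"
```

```text
clock: 10.07
tool_pos: [0.6576, -0.0231, 0.2724]
orientation: [180.0, -0.1, -145.2]
force: [-0.2, 0.3, -0.2]
opening: 0.0821
gripper_force: 0.0
clock: 10.58
tool_pos: [0.6579, -0.023, 0.2736]
orientation: [-180.0, 0.1, -145.2]
force: [-0.6, -0.4, 4.2]
opening: 0.0619
gripper_force: 30.0
clock: 11.2
tool_pos: [0.6572, -0.023, 0.3705]
orientation: [179.9, -0.1, -145.2]
force: [0.5, -0.4, -3.1]
opening: 0.0619
gripper_force: 30.0
clock: 11.82
tool_pos: [0.6573, -0.023, 0.4214]
orientation: [179.9, -0.1, -145.2]
force: [0.0, 0.7, -2.7]
opening: 0.0619
gripper_force: 30.0
pose [ 0.6573 -0.023   0.4214] rpy [ 1.799e+02 -1.000e-01 -1.452e+02] F [ 0.02  0.73 -2.67] open 0.0619 t 11.825
turn z units 6.46  then x 2.87 y -11.91 z -0.34
```

Tin A weighs about 2.8 N, so it is a light one. It goes to the tray's far slot (0.555, −0.465).

```bash

python3 -m handwheel '[[-1,0,0,0,0,0,0.9],[-1,0,0,0,0,0,0.9],[-1,0,0,0,0,0,0.9],[-1,0,0,0,0,0,0.9],[-1,0,0,0,0,0,0.9]]' >/dev/null
python3 -m handwheel '[[-1,0,0,0,0,0,0.98],[-1,0,0,0,0,0,0.98],[-1,0.1,-0.4,0,0,0,0],[-1,0.1425,-0.8,0,0,0,0],[-1,0.1425,-0.9,0,0,0,0]]' >/dev/null
python3 -m handwheel '[[-1,0.15,-0.95,0,0,0,0],[-1,0.15,-0.95,0,0,0,0],[-1,0.15,-0.95,0,0,0,0],[-1,0.15,-0.95,0,0,0,0],[-1,0.15,-0.95,0,0,0,0]]' 
python3 -m handwheel '[[-1,0.15,-0.95,0,0,0,0],[-1,0.15,-0.95,0,0,0,0],[-1,0.15,-0.95,0,0,0,0],[-1,0.15,-0.95,0,0,0,0],[-1,0.15,-0.95,0,0,0,0]]'
python3 -m handwheel '[[-1,0.15,-0.95,0,0,0,0],[-1,0.15,-0.95,0,0,0,0],[-1,0.15,-0.95,0,0,0,0],[-1,0.15,-0.95,0,0,0,0],[-1,0.15,-0.95,0,0,0,0]]'
python3 -m handwheel '[[-1,0.15,-0.8,0,0,0,0],[-1,0.1,-0.4,0,0,0,0],[-1,0,0,0,0,0,0],[-1,0,0,0,0,0,0]]'
python3 -c "
from h import *
plan((.555,-.465),.281,-4)
s=snapshot('side');cv2.imwrite('pics/b.png',cv2.resize(s['color'][40:220,220:420],None,fx=3,fy=3)[:,:,::-1])"
```

```text
clock: 13.7
tool_pos: [0.6169, -0.1937, 0.4227]
orientation: [180.0, 0.0, 176.0]
force: [0.2, 0.3, -2.6]
opening: 0.0617
gripper_force: 30.0
clock: 14.32
tool_pos: [0.5898, -0.3108, 0.4227]
orientation: [180.0, 0.0, 176.0]
force: [-0.7, 0.6, -4.0]
opening: 0.0615
gripper_force: 30.0
clock: 14.95
tool_pos: [0.5632, -0.4278, 0.4226]
orientation: [180.0, -0.0, 176.0]
force: [0.7, -0.3, -3.4]
opening: 0.0619
gripper_force: 30.0
clock: 15.45
tool_pos: [0.5555, -0.4553, 0.4227]
orientation: [180.0, 0.0, 176.1]
force: [0.4, 0.1, -3.2]
opening: 0.0618
gripper_force: 30.0
pose [ 0.5555 -0.4553  0.4227] rpy [180.    0.  176.1] F [ 0.44  0.12 -3.23] open 0.0618 t 15.45
turn z units 0.01  then x -0.01 y -0.39 z 5.67
```

View pics/b.png

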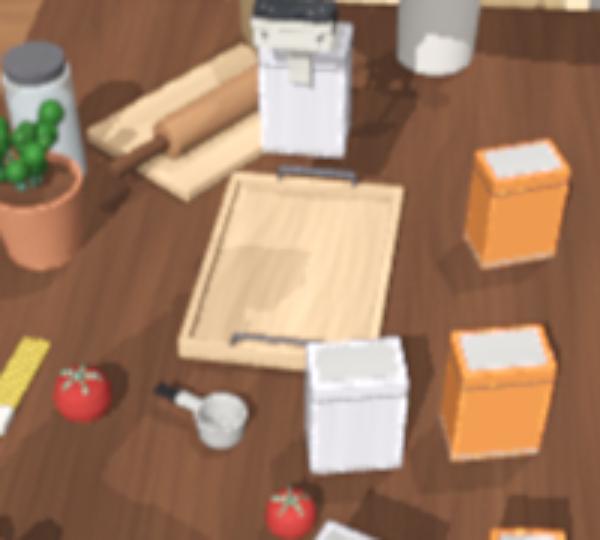

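Tin A hangs upright above the tray's far half (crop ~(305,90)). Now I'll lower it.

```bash

python3 -m handwheel '[[-1,0,-0.3,0.4,0,0,0],[-1,0,0,0.8,0,0,0],[-1,0,0,0.9,0,0,0],[-1,0,0,0.9,0,0,0],[-1,0,0,0.9,0,0,0]]' 
python3 -m handwheel '[[-1,0,0,0.8,0,0,0],[-1,0,0,0.5,0,0,0],[-1,0,0,0.2,0,0,0],[-1,0,0,0.1,0,0,0],[-1,0,0,0,0,0,0]]'
python3 -m handwheel '[[-1,0,0,0.08,0,0,0],[-1,0,0,0,0,0,0]]'
```

```text
clock: 16.12
tool_pos: [0.5547, -0.4631, 0.3237]
orientation: [180.0, -0.0, 176.1]
force: [0.1, -0.2, -3.8]
opening: 0.0616
gripper_force: 30.0
clock: 16.75
tool_pos: [0.5549, -0.4633, 0.2857]
orientation: [-180.0, 0.0, 176.0]
force: [-1.3, -0.3, -2.6]
opening: 0.0618
gripper_force: 30.0
clock: 17.0
tool_pos: [0.5547, -0.4632, 0.2834]
orientation: [-180.0, 0.0, 176.0]
force: [0.3, -0.1, -3.3]
opening: 0.062
gripper_force: 30.0
```

```bash

python3 -m handwheel '[[-1,0,0,0.06,0,0,0],[-1,0,0,0.04,0,0,0],[-1,0,0,0,0,0,0]]'
python3 -m handwheel '[[1,0,0,0,0,0,0],[1,0,0,0,0,0,0],[1,0,0,0,0,0,0],[1,0,0,-0.6,0,0,0],[1,0,0,-1,0,0,0]]'
python3 -m handwheel '[[1,0,0,-1,0,0,0],[1,0,0,-1,0,0,0],[1,0,0,0,0,0,0]]'
python3 -c "
from h import *
plan((.463,.131),.273,156.1)"
```

```text
clock: 17.38
tool_pos: [0.5548, -0.4633, 0.2817]
orientation: [-180.0, 0.0, 176.1]
force: [-2.3, 1.5, 4.4]
opening: 0.0615
gripper_force: 30.0
clock: 18.0
tool_pos: [0.5547, -0.4632, 0.321]
orientation: [180.0, -0.1, 176.0]
force: [0.1, -1.6, -0.0]
opening: 0.0876
gripper_force: 0.0
clock: 18.38
tool_pos: [0.5552, -0.4636, 0.3746]
orientation: [-179.8, 0.3, 176.1]
force: [0.7, -0.3, -1.3]
opening: 0.0874
gripper_force: 0.0
pose [ 0.5552 -0.4636  0.3746] rpy [-179.8    0.3  176.1] F [ 0.72 -0.28 -1.32] open 0.0874 t 18.375
turn z units 3.33  then x 13.01 y 20.25 z 4.06
```

```bash

python3 -m handwheel '[[1,0,0,0,0,0,0.83],[1,0,0,0,0,0,0.83],[1,0,0,0,0,0,0.83],[1,0,0,0,0,0,0.83],[1,0.4,0.6,0,0,0,0]]' >/dev/null
python3 -m handwheel '[[1,0.6,0.93,0,0,0,0],[1,0.6,0.93,0,0,0,0],[1,0.6,0.93,0,0,0,0],[1,0.6,0.93,0,0,0,0],[1,0.6,0.93,0,0,0,0]]' >/dev/null
python3 -m handwheel '[[1,0.6,0.93,0,0,0,0],[1,0.6,0.93,0,0,0,0],[1,0.6,0.93,0,0,0,0],[1,0.6,0.93,0,0,0,0],[1,0.6,0.93,0,0,0,0]]' >/dev/null
python3 -m handwheel '[[1,0.6,0.93,0,0,0,0],[1,0.6,0.93,0,0,0,0],[1,0.6,0.93,0,0,0,0],[1,0.6,0.93,0,0,0,0],[1,0.6,0.93,0,0,0,0]]' >/dev/null
python3 -m handwheel '[[1,0.6,0.93,0,0,0,0],[1,0.6,0.93,0,0,0,0],[1,0.6,0.93,0,0,0,0],[1,0.6,0.93,0,0,0,0],[1,0.6,0.93,0,0,0,0]]' >/dev/null
python3 -m handwheel '[[1,0.4,0.6,0,0,0,0],[1,0,0,0,0,0,0],[1,0,0,0,0,0,0]]'
python3 -c "
from h import *
plan((.463,.131),.273,156.1)
s=snapshot('side');cv2.imwrite('pics/c.png',cv2.resize(s['color'][60:290,220:460],None,fx=2.4,fy=2.4)[:,:,::-1])"
```

```text
clock: 21.88
tool_pos: [0.4624, 0.1186, 0.3706]
orientation: [-180.0, -0.0, 156.2]
force: [-0.9, 0.3, 0.3]
opening: 0.0878
gripper_force: 0.0
pose [0.4624 0.1186 0.3706] rpy [-180.    -0.   156.2] F [-0.92  0.28  0.25] open 0.0878 t 21.875
turn z units 0.01  then x 0.18 y 0.46 z 3.90
```

View pics/c.png

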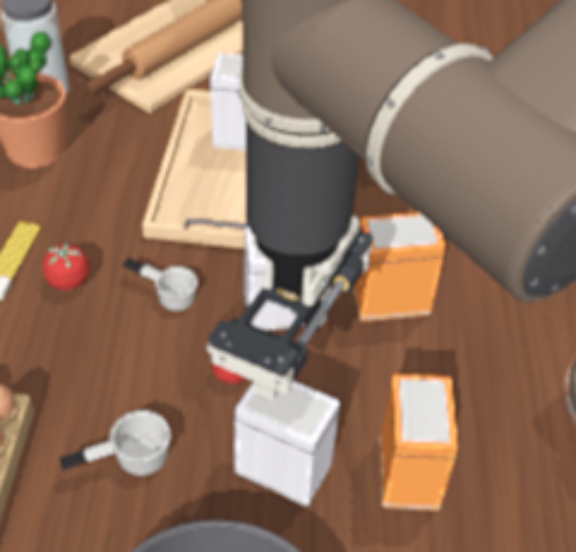

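The gripper is just above tin B (crop ~(285,430)), and tin A stands on the tray. Now I'll correct the 12 mm offset and grip.

```bash

python3 -m handwheel '[[1,0.18,0.46,0,0,0,0],[1,0,0,0,0,0,0],[1,0,0,0.9,0,0,0],[1,0,0,0.9,0,0,0],[1,0,0,0.9,0,0,0]]' 
python3 -m handwheel '[[1,0,0,0.8,0,0,0],[1,0,0,0.4,0,0,0],[1,0,0,0,0,0,0],[-1,0,0,0,0,0,0],[-1,0,0,0,0,0,0]]'
python3 -m handwheel '[[-1,0,0,0,0,0,0],[-1,0,0,0,0,0,0],[-1,0,0,0,0,0,0]]'
python3 -m handwheel '[[-1,0,0,-0.4,0,0,0],[-1,0,0,-0.8,0,0,0],[-1,0,0,-0.9,0,0,0],[-1,0,0,-0.9,0,0,0],[-1,0,0,-0.9,0,0,0]]'
python3 -m handwheel '[[-1,0,0,-0.9,0,0,0],[-1,0,0,-0.8,0,0,0],[-1,0,0,-0.4,0,0,0],[-1,0,0,0,0,0,0],[-1,0,0,0,0,0,0]]'
python3 -c "
from h import *
plan((.565,-.315),.43,-4)"
```

```text
clock: 22.55
tool_pos: [0.4632, 0.1312, 0.3025]
orientation: [180.0, 0.0, 156.1]
force: [-0.1, 0.8, -0.6]
opening: 0.0877
gripper_force: 0.0
clock: 23.18
tool_pos: [0.4634, 0.1314, 0.2739]
orientation: [179.9, 0.0, 156.1]
force: [-0.9, 0.5, 0.5]
opening: 0.0731
gripper_force: 0.0
clock: 23.55
tool_pos: [0.4632, 0.1313, 0.2736]
orientation: [180.0, 0.0, 156.1]
force: [-2.0, -0.0, 5.3]
opening: 0.062
gripper_force: 30.0
clock: 24.18
tool_pos: [0.4627, 0.1311, 0.3713]
orientation: [-180.0, -0.1, 156.1]
force: [0.2, -0.2, -4.0]
opening: 0.0619
gripper_force: 30.0
clock: 24.8
tool_pos: [0.4628, 0.1312, 0.4222]
orientation: [-179.9, -0.1, 156.1]
force: [-0.2, -0.0, -3.7]
opening: 0.0617
gripper_force: 30.0
pose [0.4628 0.1312 0.4222] rpy [-1.799e+02 -1.000e-01  1.561e+02] F [-0.16 -0.01 -3.73] open 0.0617 t 24.8
turn z units -3.32  then x -5.32 y -17.52 z -0.31
```

Tin B weighs 3.7 N, so it is light and C is confirmed heaviest. B goes to the tray's near slot.

```bash

python3 -m handwheel '[[-1,0,0,0,0,0,-0.83],[-1,0,0,0,0,0,-0.83],[-1,0,0,0,0,0,-0.83],[-1,0,0,0,0,0,-0.83],[-1,-0.14,-0.46,-0.2,0,0,0]]' >/dev/null
python3 -m handwheel '[[-1,-0.28,-0.92,-0.2,0,0,0],[-1,-0.28,-0.92,0,0,0,0],[-1,-0.28,-0.92,0,0,0,0],[-1,-0.28,-0.92,0,0,0,0],[-1,-0.28,-0.92,0,0,0,0]]' >/dev/null
python3 -m handwheel '[[-1,-0.28,-0.92,0,0,0,0],[-1,-0.28,-0.92,0,0,0,0],[-1,-0.28,-0.92,0,0,0,0],[-1,-0.28,-0.92,0,0,0,0],[-1,-0.28,-0.92,0,0,0,0]]' >/dev/null
python3 -m handwheel '[[-1,-0.28,-0.92,0,0,0,0],[-1,-0.28,-0.92,0,0,0,0],[-1,-0.28,-0.92,0,0,0,0],[-1,-0.28,-0.92,0,0,0,0],[-1,-0.28,-0.92,0,0,0,0]]' >/dev/null
python3 -m handwheel '[[-1,-0.28,-0.92,0,0,0,0],[-1,-0.28,-0.92,0,0,0,0],[-1,-0.28,-0.92,0,0,0,0],[-1,-0.14,-0.46,0,0,0,0],[-1,0,0,0,0,0,0]]' 
python3 -m handwheel '[[-1,0,0,0,0,0,0]]'
python3 -c "
from h import *
plan((.565,-.318),.2815,-4)
s=snapshot('side');cv2.imwrite('pics/d.png',cv2.resize(s['color'][20:240,220:420],None,fx=2.6,fy=2.6)[:,:,::-1])"
```

```text
clock: 27.92
tool_pos: [0.5656, -0.3148, 0.4325]
orientation: [180.0, -0.1, 175.9]
force: [-0.7, 0.6, -4.1]
opening: 0.0617
gripper_force: 30.0
clock: 28.05
tool_pos: [0.5655, -0.3136, 0.433]
orientation: [180.0, -0.0, 176.0]
force: [-0.0, -0.4, -4.1]
opening: 0.0621
gripper_force: 30.0
pose [ 0.5655 -0.3136  0.433 ] rpy [180.  -0. 176.] F [-0.02 -0.41 -4.12] open 0.0621 t 28.05
turn z units 0.00  then x 0.01 y -0.18 z 6.06
```

View pics/d.png

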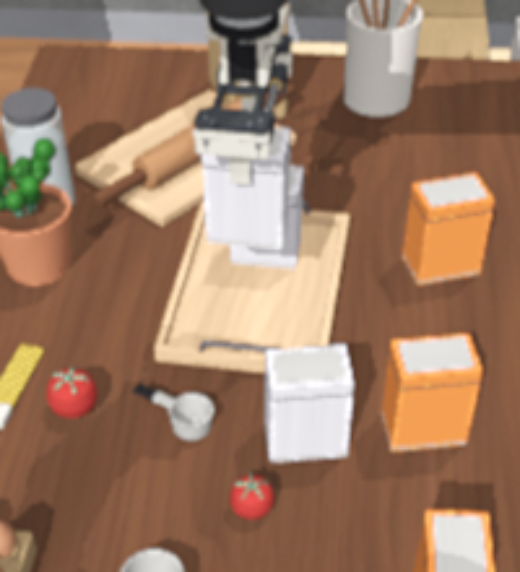

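Tin B is above the near half, with A standing behind it. Lowering now.

```bash

python3 -m handwheel '[[-1,0,0,0.4,0,0,0],[-1,0,0,0.8,0,0,0],[-1,0,0,0.9,0,0,0],[-1,0,0,0.9,0,0,0],[-1,0,0,0.9,0,0,0]]' >/dev/null
python3 -m handwheel '[[-1,0,0,0.9,0,0,0],[-1,0,0,0.7,0,0,0],[-1,0,0,0.35,0,0,0],[-1,0,0,0.1,0,0,0],[-1,0,0,0,0,0,0]]'
python3 -m handwheel '[[-1,0,0,0.08,0,0,0],[-1,0,0,0.05,0,0,0],[-1,0,0,0,0,0,0]]'
```

```text
clock: 29.35
tool_pos: [0.5658, -0.3139, 0.285]
orientation: [-180.0, 0.0, 176.0]
force: [0.5, 0.2, -3.5]
opening: 0.062
gripper_force: 30.0
clock: 29.72
tool_pos: [0.5658, -0.314, 0.2817]
orientation: [-180.0, 0.1, 176.0]
force: [0.6, 0.2, -0.7]
opening: 0.0618
gripper_force: 30.0
```

Contact with the tray floor. Release and go back up toward C.

```bash

python3 -m handwheel '[[1,0,0,0,0,0,0],[1,0,0,0,0,0,0],[1,0,0,0,0,0,0],[1,0,0,-0.6,0,0,0],[1,0,0,-1,0,0,0]]'
python3 -m handwheel '[[1,0,0,-1,0,0,0],[1,0,0,-1,0,0,0],[1,0,0,0,0,0,0]]'
python3 -c "
from h import *
plan((.479,-.115),.273,9.7)
T=snapshot('top')
for r,b in lids(T): print(np.round(r[0],1),[np.round(q,4) for q in lidpose(T,b,.125)])"
```

```text
clock: 30.35
tool_pos: [0.5655, -0.3139, 0.3217]
orientation: [180.0, -0.1, 176.0]
force: [-0.3, -0.1, 0.2]
opening: 0.0877
gripper_force: 0.0
clock: 30.72
tool_pos: [0.5661, -0.3141, 0.3749]
orientation: [-179.9, 0.3, 176.1]
force: [-0.3, 0.9, 0.3]
opening: 0.0877
gripper_force: 0.0
pose [ 0.5661 -0.3141  0.3749] rpy [-179.9    0.3  176.1] F [-0.32  0.9   0.28] open 0.0877 t 30.725
turn z units -2.27  then x 2.09 y 8.44 z 4.08
[489.7 288.1] [array([ 0.3039, -0.4621]), np.float64(18.4882), np.float64(0.0495), np.float64(0.0789)]
```

```bash

python3 -m handwheel '[[1,0,0,0,0,0,-0.76],[1,0,0,0,0,0,-0.76],[1,0,0,0,0,0,-0.75],[1,0.12,0.5,0,0,0,0],[1,0.24,0.95,0,0,0,0]]' >/dev/null
python3 -m handwheel '[[1,0.24,0.95,0,0,0,0],[1,0.24,0.95,0,0,0,0],[1,0.24,0.95,0,0,0,0],[1,0.24,0.95,0,0,0,0],[1,0.24,0.95,0,0,0,0]]' >/dev/null
python3 -m handwheel '[[1,0.24,0.95,0,0,0,0],[1,0.24,0.95,0,0,0,0],[1,0.1,0.35,0,0,0,0],[1,0,0,0,0,0,0],[1,0,0,0,0,0,0]]' 
python3 -c "
from h import *
plan((.479,-.115),.273,9.7)
s=snapshot('side');cv2.imwrite('pics/e.png',cv2.resize(s['color'][40:260,220:420],None,fx=2.6,fy=2.6)[:,:,::-1])"
```

```text
clock: 32.65
tool_pos: [0.4776, -0.1148, 0.3712]
orientation: [-180.0, 0.0, -170.4]
force: [-0.1, -0.5, -0.3]
opening: 0.0877
gripper_force: 0.0
pose [ 0.4776 -0.1148  0.3712] rpy [-180.     0.  -170.4] F [-0.14 -0.46 -0.27] open 0.0877 t 32.65
turn z units -0.01  then x -0.05 y -0.02 z 3.93
```

View pics/e.png

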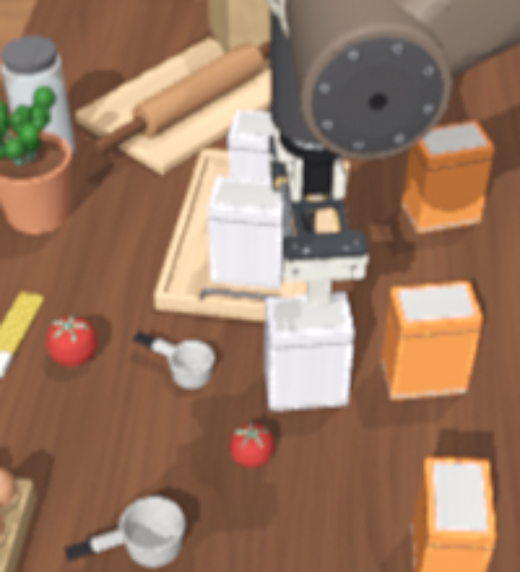

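Both light tins stand on the tray, and the gripper is over C (crop ~(310,350)). I'll grip it and lift to about 15 cm.

```bash

python3 -m handwheel '[[1,0,0,0.9,0,0,0],[1,0,0,0.9,0,0,0],[1,0,0,0.9,0,0,0],[1,0,0,0.8,0,0,0],[1,0,0,0.43,0,0,0]]' >/dev/null
python3 -m handwheel '[[1,0,0,0,0,0,0],[-1,0,0,0,0,0,0],[-1,0,0,0,0,0,0],[-1,0,0,0,0,0,0],[-1,0,0,0,0,0,0]]'
python3 -m handwheel '[[-1,0,0,0,0,0,0],[-1,0,0,-0.4,0,0,0],[-1,0,0,-0.8,0,0,0],[-1,0,0,-0.9,0,0,0],[-1,0,0,-0.9,0,0,0]]'
python3 -m handwheel '[[-1,0,0,-0.9,0,0,0],[-1,0,0,-0.9,0,0,0],[-1,0,0,-0.8,0,0,0],[-1,0,0,-0.4,0,0,0],[-1,0,0,0,0,0,0]]'
python3 -m handwheel '[[-1,0,0,0,0,0,0],[-1,0,0,0,0,0,0],[-1,0,0,0,0,0,0],[-1,0,0,0,0,0,0],[-1,0,0,0,0,0,0]]'
python3 -c "
from h import *
s=snapshot('side');cv2.imwrite('pics/f.png',cv2.resize(s['color'][20:280,200:460],None,fx=2.2,fy=2.2)[:,:,::-1])"
```

```text
clock: 33.95
tool_pos: [0.4776, -0.1146, 0.2734]
orientation: [-180.0, 0.1, -170.3]
force: [-0.8, -0.9, 3.1]
opening: 0.0617
gripper_force: 29.9
clock: 34.58
tool_pos: [0.4767, -0.1145, 0.3479]
orientation: [179.9, -0.1, -170.4]
force: [-0.2, -0.6, -7.4]
opening: 0.0621
gripper_force: 29.9
clock: 35.2
tool_pos: [0.4772, -0.1145, 0.4229]
orientation: [180.0, 0.0, -170.4]
force: [-0.2, -0.3, -7.0]
opening: 0.0622
gripper_force: 29.9
clock: 35.83
tool_pos: [0.4774, -0.1146, 0.4228]
orientation: [180.0, -0.0, -170.3]
force: [-0.2, 0.5, -7.3]
opening: 0.0619
gripper_force: 29.9
```

View pics/f.png

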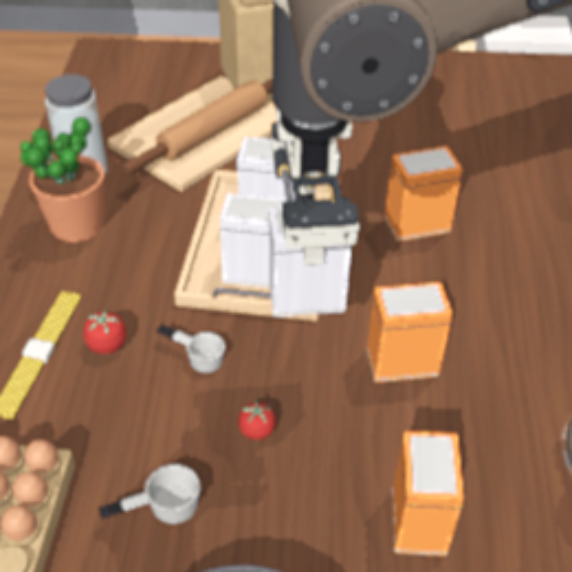

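Tin C is held upright and about 15 cm up (crop ~(312,260)). The two light tins stand on the tray, and the cups and tomatoes are where they were.

```bash
python3 -c "
from plant import *
print(close_job())"
```

```text
the job is handed in; nothing more can be done
None
```

The job is handed in at about 36 s of the 70 s, with no verdict returned: the heaviest tin (about 7 N) is held upright and still about 15 cm up, and the two lighter ones (about 3 N and 4 N) stand on the oak tray.

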